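Index the filter turret to 4 and lock it with its pin

ROBOT

A 7-joint arm with a two-finger parallel gripper is mounted at the origin on a cart in front of the work surface, level with it; the furniture and walls round the work are solid. World frame = base frame: x ahead of the robot, y to its left, z up, the work surface at z = 0. Lengths are in m, angles in rad, forces in N, time in s.
With the tool pointing down it reaches from about 0.4 to 0.875 m from the base axis. Payload 19.3 kg.
Tool frame: the origin (TCP) lies midway between the tips of the shut fingers; the grasp point (between the pads) lies 19 mm behind it; z points along the fingers, y is the line along which they close (so a half turn about z gives the same grasp; the last joint's range is limited). The gripper opens to 85 mm and grips with 20 to 120 N. Pads are 22 mm wide; open, the fingers measure 114 mm over their backs; the gripper's body (76 mm by 85 mm) begins 54 mm behind the grasp point. The pads swing forward as they close: fully open they stand 13 mm farther back than shut.
Start: joints at [1.178, 0.521, -0.036, 1.599, 0.021, 1.021, -0.113], TCP at [0.198, -0.593, 0.231] pointing down, gripper open.
Joint ranges: [-2.91, 2.91], [-0.3, 2.13], [-1.5, 1.42], [0.17, 2.43], [-1.26, 4.41], [0.16, 1.93], [-2.52, 2.52]. Speed limits (rad/s): [1.89, 1.89, 2.39, 2.39, 3.01, 3.01, 3.01].

INTERFACE

Orientations are given as [roll, pitch, yaw] about the fixed x, y, z axes, in that order (R = Rz(yaw) Ry(pitch) Rx(roll)).
In Python, from workcell import bot gives the robot as it stands.
- The arm moves only by the tool move_arm, never from a script. Its argument "moves" is a list that holds one entry, the list of rows, each a list of 7 numbers: the opening, from 0 (shut) to 1 (fully open), then the shift along the tool's x, y, z in units of 1000 mm (1.0 is 1000 mm), then the turn, a rotation vector about the tool's x, y, z in units of 2 pi rad (1.0 is 2 pi rad). A call has 1 to 5 rows; each row is the pose to reach, as a shift and turn from the pose commanded when the call began, along the tool's axes at that moment, turning the shorter way round; what a row does not reach only later rows make up. A row lasts 1/10 s, in which the tool goes at most 50 mm and 8.59 degrees, less where a joint would pass 70% of its speed; a pose out of reach is approached as far as the arm can. A call with a number of a shift or a turn outside -1 to 1 is refused whole. A call with a gripper value outside its range is refused whole. The fingers move at their own pace and stop on an object; "force" is the grip in N (left out, the last holds). Time passes only in rows, so rows that repeat a pose let the fingers close. It gives the time, the measured TCP pose, the force, the opening and the grip force at its end, in the units of the state.
- bot.observe(): the state, without advancing time (a new reading comes with each control period).
- bot.grab_frame(name): name is "scene" or "top" or "wrist"; returns the picture (420x560x3 uint8, red, green, blue); there is no depth.
- bot.camera_params(name): a dict with "vertical_fov" (degrees; the focal length in pixels is half the picture's height over the tangent of half this angle, whatever the lens; pixels are square), "cx", "cy" (the principal point, pixels), "D" ([k1, k2, p1, p2, k3] as OpenCV has them; the pictures are not rectified), "R" (3x3) and "t" (3): a world point X has camera coordinates R X + t. Camera axes: x right, y down, z forward; pixel columns grow to the right and rows downward; lengths in m; the calibration is good to about 2 mm. A picture is of the moment at which its call begins: read the wrist's pose just before it. camera_params takes no time and is no camera call; for the wrist camera it gives the pose at the moment of the call.
- bot.job_done(): hands the job in; it is judged then, once.
The state is a dict: "clock": time; "qpos": joint angles; "qd": joint speeds; "joint_efforts": joint torques, N m; "position": TCP position; "tool_rot": TCP orientation; "force": force on the tool from outside, world axes, zero at the start; "moment": the same for the moment, N m; "grip_width": finger opening in m; "finger_force": force on a finger pad.
Only numpy, scipy, OpenCV 4.12 (cv2) and the standard library are available. Lean on these libraries where they do the work, as an engineer would, in place of code of your own. Each camera call takes 0.05 s, during which the arm holds its last target. There are 200 camera calls.

TASK

Turn the knob of the filter turret until the number 4 shows in its window, then take the red index pin out of the black rest socket and push it down through the brass bush, past the two spring rollers, until its collar sits fully home and locks the filter wheel with the 4 showing. The pin only goes in where a notch of the wheel lies under the bush, and the numbers are a little off the notches, so feel for the notch by rocking the knob and never force the pin; leave the things lying round the turret alone.

Things in the scene. Friction and masses are not known exactly. Their poses are not given: they have to be found in the camera images.
- turret: filter turret, fixed: grey box 150 x 150 mm, dark cover 52 mm above the surface. Origin under its centre; z up, -x is the front. In its axes (mm): knob axis (0, 0), window (-40, 0), brass bush (0, -56), black rest socket (-58, 58), ringed filter opening (35, 20). In it turns a wheel with six rim notches and six numbers, 60 degrees apart, seen only in the window
- knob (a point): middle of the black fluted knob on the turret's upright axis, 82 mm above the surface; the knob is a cylinder 36 mm in diameter, 64 to 92 mm above the surface. Axes as the turret's; they do not turn. It turns wheel and numbers together, either way, no clicks, over 3 rad each way, against an even friction of about 0.25 N m, and stays where it is left
- number_4 (a point): middle of the black 4 (9 x 14 mm) on the white number ring, 40 mm from the knob's axis; circles with the knob. Counter-clockwise from above raises the number shown. The ring was pressed on by hand: with a notch right under the bush, the 4 stands up to 11 degrees (7.6 mm) to one or other side of the window's middle, by an unknown amount that stays the same during the work
- window (a point): middle of the window in the cover, 26 mm across (turret y) by 20 mm, with a steel bezel and two red marks on its middle line; given at the height of the numbers, 46 mm above the surface
- bush (a point): centre of the mouth of the brass bush, 60 mm above the surface: bore 9 mm wide, 15 mm long, countersunk to 14 mm at the top, outside 23 mm. The wheel's solid rim lies 16 mm below the mouth, 56 mm from the knob's axis; the pin enters only where a rim notch (9 mm wide) is below. Sprung rollers at turret +x and -x, tops 10 mm above the mouth, stop the collar 9 mm short; 10 to 18 N snaps it past
- rest (a point): centre of the mouth of the black rest socket, 60 mm above the surface, bore 9 mm, outside 20 mm: the pin stands here at the start, collar on the mouth
- pin: loose upright pin, about 80 g. Origin at the tip, z up. Nose 6 mm thick, growing to 8 mm at 2 mm up; shank 8 mm; collar 18 mm wide at 34 to 37 mm; red handle 13 mm wide at 37 to 77 mm. Home: origin 34 mm below the bush's mouth. On solid rim it stands 18 mm higher. Within 2 mm (0.035 rad) of a notch the nose sinks in part, and 5 to 25 N draws the wheel true; right over it, it drops to the rollers
- amber_filter: bystander: square black filter frame with amber glass, 50 x 50 x 9 mm, origin under its centre
- grey_filter: bystander: square black filter frame with dark glass, 50 x 50 x 9 mm, origin under its centre
- hex_key: bystander: small steel L-shaped hex key, 87 mm long, origin under its centre
- sensor_puck: bystander: black round sensor puck, 48 mm diameter, 26 mm high, origin under its centre
There are look-alikes about, which are no part of the job. There is more than one size of the pin; the job needs the smallest.

How it is judged:
By the outcome, as a careful person would: the job done as asked, in the order asked, and still so for the second after the job is handed in, with the robot touching nothing.
It also fails if it takes over 72 s, if anything falls off the work surface, if the arm or the gripper's body presses on something with over 40 N, if the wrist force passes 120 N, or if a joint passes its speed limit or range.

## Working session

There is one attempt and no reset: what is moved stays moved. The work goes in short steps, Python scripts to look and compute and a tool call to move; the robot and the scene stay as the last step left them, time stands still between calls to the robot, and variables do not carry over. Pictures are saved under pics/ and viewed, at most 10 in all, crops included, and the job is handed in when it is done.

Besides the shell and the picture viewer there is one more tool, called after ">>>" as name([rows], argument=value, ...), one row to a line, values as JSON. move_arm: Moves the arm, as the interface text tells. Shifts and turns lie within -1 to 1; 1 stands for 1000 mm of shift or 2 pi rad of turn. Its arguments: {"type":"object","properties":{"moves":{"type":"array"},"force":{"type":"number"}},"required":["moves"]}

```bash
ls; mkdir -p pics; python3 - <<'E'
from workcell import bot
import cv2,numpy as np
o=bot.observe();print({k:np.round(v,3).tolist() for k,v in o.items()})
a=[]
for n in("scene","top"):
    p=bot.camera_params(n);print(n,p)
    im=bot.grab_frame(n)[:,:,::-1];cv2.imwrite(f"pics/{n}0.png",im);a.append(im)
cv2.imwrite("pics/both0.png",np.vstack(a)[:, :])
E
```

```text
pics
{'clock': 0.0, 'qpos': [1.178, 0.522, -0.036, 1.6, 0.021, 1.021, -0.113], 'qd': [-0.0, -0.001, -0.0, -0.0, -0.002, 0.002, -0.001], 'joint_efforts': [-0.001, -92.711, 1.98, -36.994, 0.018, 0.008, 0.0], 'position': [0.198, -0.592, 0.231], 'tool_rot': [-3.14, 0.0, 0.323], 'force': [-0.457, 0.245, 0.65], 'moment': [-0.048, -0.038, 0.04], 'finger_force': 0.0, 'grip_width': 0.085}
scene {'vertical_fov': 43.33019269545905, 'cx': 278.23896516752006, 'cy': 216.21371357780433, 'D': array([0.0286419, 0.       , 0.       , 0.       , 0.       ]), 'R': array([[-0.72629662, -0.68708862,  0.02006132],
       [-0.48654191,  0.49325165, -0.72109623],
       [ 0.48556173, -0.53349043, -0.69254441]]), 't': array([0.35013105, 0.33871151, 0.70495081])}
top {'vertical_fov': 50.979906956769, 'cx': 283.7368438431525, 'cy': 206.31483516945923, 'D': array([-0.04889399,  0.        ,  0.        ,  0.        ,  0.        ]), 'R': array([[ 0.10649563, -0.9943067 , -0.00358618],
       [-0.97295535, -0.10346391, -0.2065263 ],
       [ 0.20497944,  0.02548334, -0.97843448]]), 't': array([-0.07305764,  0.50190045,  0.84035455])}
```

View pics/top0.png

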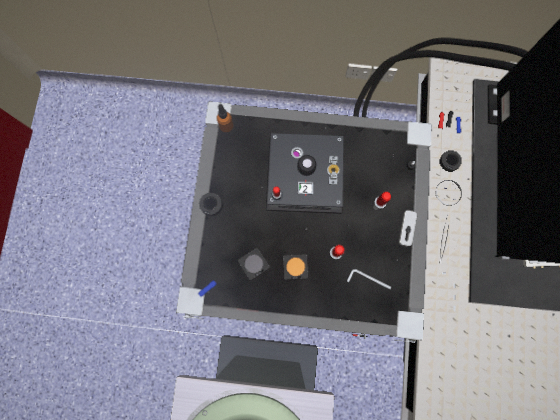

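View pics/scene0.png

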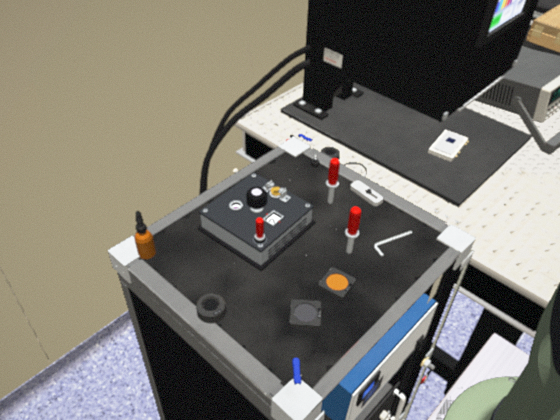

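The top view shows the turret at about (305,172), with 2 in the window at (305,188). The candidates for the pin are the red pin in the black rest socket of the turret (277,191), a free-standing taller one at (383,199) and another at (338,251). The rest-socket one fits, being the smallest and standing on the turret. The scene view has them at (260,228), (333,172) and (354,222).

```bash
cat > h.py <<'E'
from workcell import bot
import cv2,numpy as np
from scipy.spatial.transform import Rotation as Ro
def cam(n):
    p=bot.camera_params(n);f=210/np.tan(np.radians(p["vertical_fov"])/2)
    return np.array([[f,0,p["cx"]],[0,f,p["cy"]],[0,0,1]]),p["D"],p["R"],p["t"]
def ray(c,uv):
    K,D,R,t=c;q=cv2.undistortPoints(np.array([[uv]],float),K,D)[0,0]
    return -R.T@t,R.T@np.array([q[0],q[1],1])
def onz(c,uv,z):
    o,d=ray(c,uv);return o+d*(z-o[2])/d[2]
def tri(r):
    A=0;b=0
    for o,d in r:
        d=d/np.linalg.norm(d);P=np.eye(3)-np.outer(d,d);A=A+P;b=b+P@o
    return np.linalg.solve(A,b)
def proj(c,X):
    K,D,R,t=c;return cv2.projectPoints(np.array([X],float),cv2.Rodrigues(R)[0],t,K,D)[0][0,0]
def blobs(m,mn=8):
    n,l,s,c=cv2.connectedComponentsWithStats(m.astype(np.uint8));return [(np.round(c[i],1).tolist(),s[i].tolist()) for i in range(1,n) if s[i,4]>=mn]
E
python3 - <<'E'
from h import *
T=cv2.imread("pics/top0.png");S=cv2.imread("pics/scene0.png")
ct,cs=cam("top"),cam("scene")
for n,im in(("top",T),("scene",S)):
    h=cv2.cvtColor(im,cv2.COLOR_BGR2HSV);H,Sa,V=cv2.split(h)
    roi=np.zeros(H.shape,bool)
    if n=="top": roi[120:270,255:400]=1
    else: roi[150:275,195:370]=1
    print(n,"red",blobs(roi&((H<6)|(H>174))&(Sa>170)&(V>80)))
    print(n,"brass",blobs(roi&(H>12)&(H<30)&(Sa>90)&(V>80)))
    print(n,"white",blobs(roi&(Sa<40)&(V>190)))
    print(n,"dark",blobs(roi&(V<28),40))
a=cv2.resize(T[125:220,258:350],None,fx=6,fy=6,interpolation=cv2.INTER_CUBIC)
b=cv2.resize(S[165:270,195:320],None,fx=5,fy=5,interpolation=cv2.INTER_CUBIC)
cv2.imwrite("pics/ct.png",a);cv2.imwrite("pics/cs.png",b)
E
```

```text
top red [([276.2, 190.1], [273, 187, 7, 8, 38]), ([384.8, 197.3], [378, 192, 13, 13, 96]), ([338.6, 249.9], [334, 245, 10, 11, 87])]
top brass [([333.4, 168.2], [329, 165, 10, 8, 59]), ([295.2, 264.0], [286, 257, 19, 13, 199])]
top white [([298.8, 151.8], [296, 150, 6, 5, 12]), ([306.6, 162.9], [303, 159, 8, 8, 52]), ([306.2, 188.0], [299, 184, 14, 9, 91])]
top dark []
scene red [([333.2, 170.6], [328, 158, 11, 26, 211]), ([353.9, 219.3], [348, 206, 13, 28, 276]), ([259.1, 226.3], [256, 217, 8, 20, 123])]
scene brass [([275.1, 190.4], [271, 186, 9, 10, 66]), ([335.6, 273.7], [330, 273, 12, 2, 17])]
scene white [([244.4, 154.8], [237, 150, 17, 12, 56]), ([294.6, 151.6], [285, 150, 20, 6, 68]), ([355.0, 162.0], [339, 150, 31, 29, 489]), ([235.2, 169.8], [233, 168, 5, 4, 16]), ([332.3, 184.3], [327, 181, 12, 6, 27]), ([360.7, 187.3], [351, 180, 19, 19, 171]), ([270.4, 183.6], [268, 183, 5, 3, 9]), ([256.1, 191.5], [252, 189, 10, 6, 51]), ([282.1, 190.1], [280, 189, 6, 3, 15]), ([273.0, 195.0], [270, 192, 9, 5, 13]), ([284.8, 198.2], [281, 196, 9, 6, 25]), ([235.5, 205.2], [230, 201, 13, 9, 68]), ([256.5, 210.0], [252, 209, 10, 3, 16]), ([273.0, 218.9], [266, 214, 17, 11, 97]), ([352.1, 234.3], [346, 230, 13, 8, 33]), ([259.1, 237.8], [255, 236, 9, 4, 10])]
scene dark [([256.3, 152.5], [247, 150, 23, 8, 114]), ([256.0, 202.0], [247, 195, 19, 13, 99])]
```

View pics/ct.png

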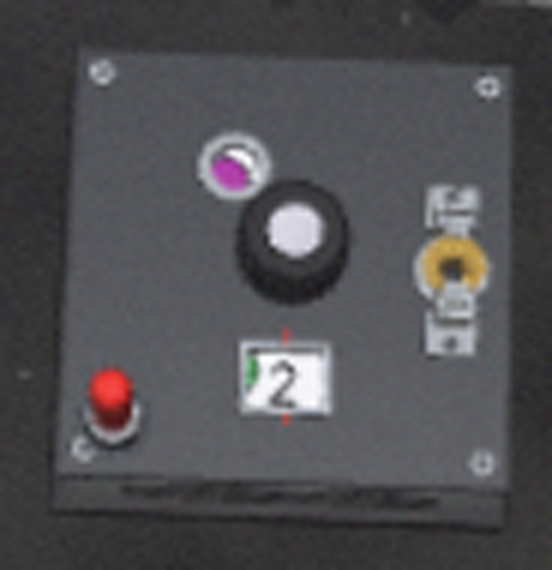

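View pics/cs.png

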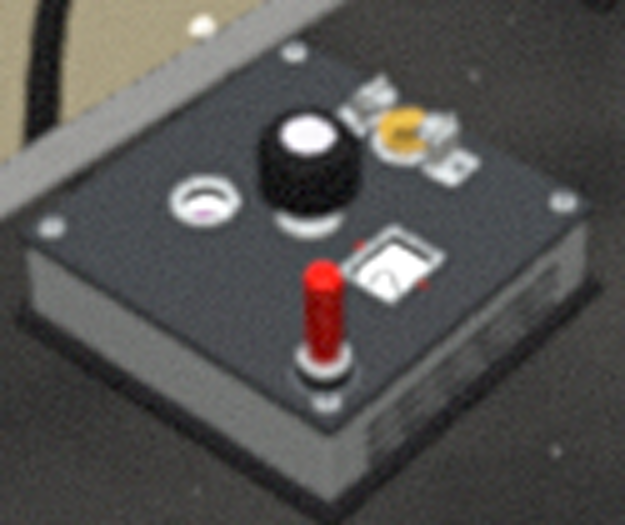

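The crops confirm the small red pin in the rest socket (top 276,190; scene 259,226), with the brass bush at (333,169) and the knob cap at (307,163). The cover screws are clear, and I'll use them to get the turret pose.

```bash
python3 - <<'E'
from h import *
ct,cs=cam("top"),cam("scene")
t=lambda x,y:((x+.5)/6-.5+258,(y+.5)/6-.5+125)
s=lambda x,y:((x+.5)/5-.5+195,(y+.5)/5-.5+165)
F=[("s++",t(102,71),s(50,227)),("s+-",t(488,87),s(293,52)),("s--",t(483,462),s(564,203)),("s-+",t(84,447),s(327,402)),("knobtop",t(295,230),s(308,134)),("bush",t(453,264),s(404,131)),("open",t(235,166),s(205,201)),("pintop",t(111,384),s(324,272)),("bezel",t(286,378),s(394,264))]
P={}
for n,a,b in F:
    X=tri([ray(ct,a),ray(cs,b)]);P[n]=X
    z=.092 if n=="knobtop" else .06 if n=="bush" else .103 if n=="pintop" else .053
    print(n,np.round(X*1e3,1),"top@z",np.round(onz(ct,a,z)*1e3,1)[:2],"scene@z",np.round(onz(cs,b,z)*1e3,1)[:2])
# fit: avg of planes
L={"knobtop":(0,0),"bush":(0,-56),"open":(35,20),"bezel":(-40,0),"pintop":(-58,58)}
A=np.array([L[k] for k in L],float)/1e3;B=np.array([P[k][:2] for k in L])
k=((P["s++"]+P["s+-"]+P["s--"]+P["s-+"])/4)[:2];print("screw c",k)
a=A-A.mean(0);b=B-B.mean(0);yaw=np.arctan2((a[:,0]*b[:,1]-a[:,1]*b[:,0]).sum(),(a*b).sum())
R=np.array([[np.cos(yaw),-np.sin(yaw)],[np.sin(yaw),np.cos(yaw)]])
o=B.mean(0)-R@A.mean(0);print("yaw",yaw,"o",o,"res",np.round((B-(A@R.T+o))*1e3,1).tolist())
d1=P["s++"]-P["s-+"];d2=P["s+-"]-P["s--"];d3=P["s++"]-P["s+-"]
print([np.arctan2(d[1],d[0]) for d in(d1,d2)],np.arctan2(-d3[0],d3[1]))
for n,q in L.items(): print(n,np.round(o+R@(np.array(q)/1e3),4))
E
```

```text
s++ [653.9  16.1  54.9] top@z [653.6  15.7] scene@z [656.7  15.3]
s+- [ 662.4 -118.3   55. ] top@z [ 662. -119.] scene@z [ 665.4 -119.6]
s-- [ 528.3 -127.7   54.4] top@z [ 528.1 -128.1] scene@z [ 529.8 -128.6]
s-+ [519.3   7.1  54.7] top@z [519.    6.8] scene@z [521.2   6.3]
knobtop [590.6 -55.6  94.8] top@z [590.5 -56.3] scene@z [594.1 -57.5]
bush [ 595.4 -111.3   59. ] top@z [ 594.4 -111.6] scene@z [ 595.4 -110.2]
open [624.  -33.6  54.9] top@z [623.8 -34.1] scene@z [626.4 -34.7]
pintop [529.7  -2.  104.1] top@z [529.3  -2.3] scene@z [531.2  -2.6]
bezel [550.3 -58.6  55.1] top@z [550.2 -58.9] scene@z [552.4 -59.9]
screw c [ 0.5909845  -0.05566914]
yaw 0.0701028549470542 o [ 0.59086227 -0.05573546] res [[-0.2, 0.1], [0.6, 0.3], [-0.4, -0.3], [-0.7, -0.0], [0.7, -0.1]]
[np.float64(0.06719893883109247), np.float64(0.06996749767686027)] 0.06297482462424273
knobtop [ 0.5909 -0.0557]
bush [ 0.5948 -0.1116]
open [ 0.6244 -0.0333]
bezel [ 0.551  -0.0585]
pintop [ 0.5289 -0.0019]
```

>>> move_arm([
  [[0.65,0.543,-0.384,0.06,0,0,0],[0.65,0.543,-0.384,0.06,0,0,0],[0.65,0.543,-0.384,0.06,0,0,0],[0.65,0.543,-0.384,0.06,0,0,0],[0.65,0.543,-0.384,0.06,0,0,0]],
], force=30)

```text
clock: 0.6
position: [0.3461, -0.3901, 0.2086]
tool_rot: [-3.141, 0.0, 0.323]
force: [1.8, -0.9, -0.1]
grip_width: 0.0555
finger_force: 0.0
```

>>> move_arm([
  [[0.65,0.339,-0.24,0.037,0,0,0],[0.65,0.339,-0.24,0.037,0,0,0],[0.65,0.339,-0.24,0.037,0,0,0],[0.65,0.339,-0.24,0.037,0,0,0],[0.65,0.339,-0.24,0.037,0,0,0]],
])

```text
clock: 1.1
position: [0.4933, -0.1892, 0.1864]
tool_rot: [-3.142, 0.0, 0.323]
force: [1.0, -0.3, -0.9]
grip_width: 0.0555
finger_force: 0.0
```

>>> move_arm([
  [[0.65,0.136,-0.096,0.015,0,0,-0.036],[0.65,0.136,-0.096,0.015,0,0,-0.036],[0.65,0.136,-0.096,0.015,0,0,-0.036],[0.65,0.136,-0.096,0.015,0,0,-0.036]],
])

```text
clock: 1.5
position: [0.5928, -0.0516, 0.1709]
tool_rot: [-3.14, -0.001, 0.554]
force: [-0.7, 0.6, -0.5]
grip_width: 0.0554
finger_force: 0.0
```

```bash
python3 - <<'E'
from h import *
o=bot.observe();print(np.round(o["qpos"],3),np.round(o["position"],4),np.round(o["tool_rot"],3),np.round(o["force"],2),np.round(o["moment"],3),o["clock"])
c=cam("wrist");im=bot.grab_frame("wrist")[:,:,::-1];cv2.imwrite("pics/w1.png",im)
X=np.array([.591,-.0557]);R=Ro.from_euler("z",.068).as_matrix()[:2,:2]
for n,q,z in(("knob",(0,0),.092),("bush",(0,-56),.06),("win",(-40,0),.053),("rest",(-58,58),.103)):print(n,proj(c,[*(X+R@np.array(q)/1e3),z]))
np.savez("w1.npz",K=c[0],D=c[1],R=c[2],t=c[3])
E
```

```text
[ 0.146  0.55  -0.225  1.731  0.149  0.877 -1.159] [ 0.5928 -0.0516  0.1709] [-3.14e+00 -1.00e-03  5.54e-01] [-0.69  0.57 -0.47] [-0.     0.052  0.054] 1.5
knob [278.33378975 219.11389114]
bush [339.84523088 236.21456206]
win [255.16386216 243.1730183 ]
rest [163.25741913 257.86504087]
```

View pics/w1.png

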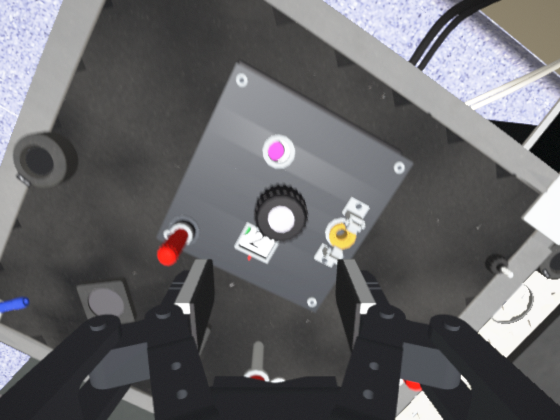

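The wrist view shows the knob cap at (282,219), the bush at (342,235), the window with a 2 at (257,242) and the pin at (170,250). This agrees with the fitted turret pose to about 2 mm, so I'll descend on the knob and grip it.

>>> move_arm([
  [[0.65,-0.004,0.003,0.04,0,0,0],[0.65,-0.004,0.003,0.08,0,0,0],[0.65,-0.004,0.003,0.11,0,0,0],[0.65,-0.004,0.003,0.11,0,0,0]],
])

```text
clock: 1.95
position: [0.5866, -0.062, 0.0582]
tool_rot: [-3.138, 0.005, 0.549]
force: [-1.1, -0.4, 0.6]
grip_width: 0.0554
finger_force: 0.0
```

>>> move_arm([
  [[0.2,0,0,0,0,0,0],[0.2,0,0,0,0,0,0],[0.2,0,0,0,0,0,0],[0.2,0,0,0,0,0,0]],
], force=40)

```text
clock: 2.35
position: [0.5881, -0.0598, 0.0632]
tool_rot: [-3.139, 0.001, 0.55]
force: [-10.6, 9.5, -0.9]
grip_width: 0.0343
finger_force: 41.7
```

>>> move_arm([
  [[0.6,0,0,0,0,0,0],[0.6,0.0045,-0.002,0,0,0,0],[0.6,0.0045,-0.002,0,0,0,0],[0.6,0.0045,-0.002,0,0,0,0]],
])

```text
clock: 2.75
position: [0.5925, -0.0574, 0.0623]
tool_rot: [3.141, -0.001, 0.549]
force: [0.5, 0.2, 0.1]
grip_width: 0.0512
finger_force: 0.0
```

>>> move_arm([
  [[0.2,0,0,0,0,0,0],[0.2,0,0,0,0,0,0],[0.2,0,0,0,0,0,0],[0.2,0,0,0,0,0,0]],
], force=40)

```text
clock: 3.15
position: [0.592, -0.0573, 0.0621]
tool_rot: [-3.142, -0.0, 0.549]
force: [-3.3, 0.8, 9.0]
grip_width: 0.0344
finger_force: 39.4
```

>>> move_arm([
  [[0.2,0,0,0,0,0,-0.0222],[0.2,0,0,0,0,0,-0.0444],[0.2,0,0,0,0,0,-0.0667],[0.2,0,0,0,0,0,-0.0889],[0.2,0,0,0,0,0,-0.1111]],
])

```text
clock: 3.65
position: [0.5922, -0.0575, 0.0621]
tool_rot: [3.141, -0.0, 1.252]
force: [-2.0, 1.1, 4.9]
grip_width: 0.0349
finger_force: 39.5
```

>>> move_arm([
  [[0.2,0,0,0,0,0,-0.0222],[0.2,0,0,0,0,0,-0.0444],[0.2,0,0,0,0,0,-0.0667],[0.2,0,0,0,0,0,-0.0889],[0.2,0,0,0,0,0,-0.1111]],
])

```text
clock: 4.15
position: [0.5925, -0.0575, 0.0621]
tool_rot: [3.141, 0.0, 1.95]
force: [0.8, 0.6, 2.3]
grip_width: 0.0346
finger_force: 39.4
```

>>> move_arm([
  [[0.2,0,0,0,0,0,-0.0222],[0.2,0,0,0,0,0,-0.0444],[0.2,0,0,0,0,0,-0.0667],[0.2,0,0,0,0,0,-0.0889],[0.2,0,0,0,0,0,-0.1111]],
])

```text
clock: 4.65
position: [0.5927, -0.0573, 0.0621]
tool_rot: [3.141, 0.001, 2.648]
force: [2.7, 3.7, 1.6]
grip_width: 0.0345
finger_force: 39.6
```

>>> move_arm([
  [[0.2,0,0,0,0,0,0],[0.2,0,0,0,0,0,0]],
])

```text
clock: 4.85
position: [0.5927, -0.0573, 0.0621]
tool_rot: [3.14, 0.001, 2.643]
force: [2.7, 1.4, 5.0]
grip_width: 0.0346
finger_force: 39.8
```

```bash
python3 - <<'E'
from h import *
o=bot.observe();print(np.round(o["qpos"],3),np.round(o["position"],4),np.round(o["tool_rot"],3),np.round(o["force"],2),np.round(o["moment"],3),o["clock"])
w=bot.grab_frame("wrist")[:,:,::-1];t=bot.grab_frame("top")[:,:,::-1];s=bot.grab_frame("scene")[:,:,::-1]
cv2.imwrite("pics/w2.png",w);cv2.imwrite("pics/t2.png",t);cv2.imwrite("pics/s2.png",s)
r=lambda i,k:cv2.resize(i,None,fx=k,fy=k,interpolation=cv2.INTER_CUBIC)
a=r(t[125:225,258:350],4)[:300,:360];b=r(s[165:265,195:320],3.2)[:300,:400]
can=np.zeros((600,800,3),np.uint8);can[:300,:a.shape[1]]=a;can[:b.shape[0],400:400+b.shape[1]]=b;can[300:,:400]=r(w,400/560)[:300]
cv2.imwrite("pics/m2.png",can)
E
```

```text
[ 0.476  0.798 -0.715  1.775  0.687  0.833  0.5  ] [ 0.5927 -0.0573  0.0621] [3.140e+00 1.000e-03 2.643e+00] [2.7  1.38 5.  ] [ 0.09  -0.395  0.224] 4.85
```

View pics/m2.png

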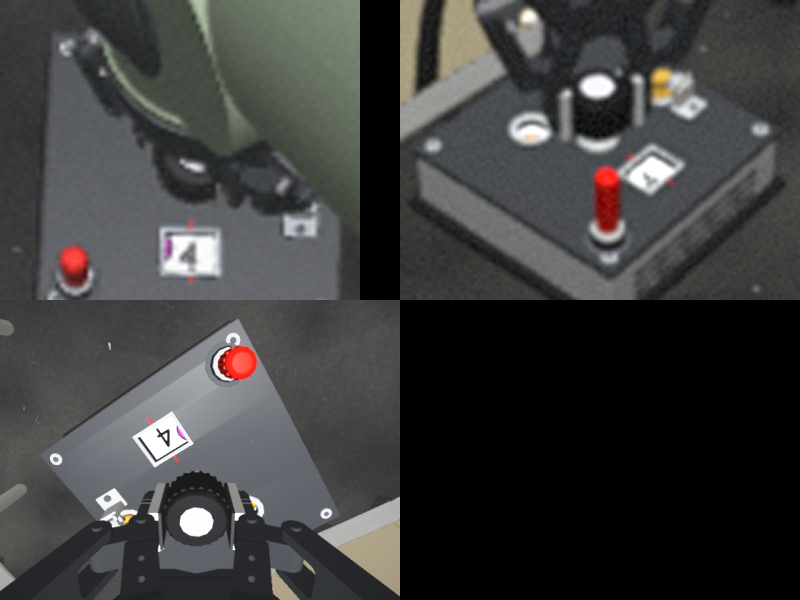

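The 4 now shows centred in the window: (190,253) in the top tile and (163,438) in the wrist tile, on the line between the red marks. I'll let go and move over to the pin.

>>> move_arm([
  [[0.6,0,0,0,0,0,0],[0.6,0,0,0,0,0,0],[0.6,0,0,-0.045,0,0,0],[0.6,0,0,-0.09,0,0,0],[0.6,0,0,-0.09,0,0,0]],
])

```text
clock: 5.5
position: [0.5941, -0.0571, 0.1567]
tool_rot: [3.139, 0.006, 2.643]
force: [0.5, 0.8, -1.3]
grip_width: 0.051
finger_force: 0.0
```

>>> move_arm([
  [[0.6,0.04,0.009,0,0,0,0.02],[0.6,0.081,0.018,0,0,0,0.04],[0.6,0.081,0.018,0,0,0,0.06],[0.6,0.081,0.018,0,0,0,0.08],[0.6,0.081,0.018,0,0,0,0.08]],
])

```text
clock: 6.0
position: [0.5293, -0.0029, 0.1516]
tool_rot: [-3.141, 0.001, 2.138]
force: [0.3, 0.6, 0.1]
grip_width: 0.0514
finger_force: 0.0
```

>>> move_arm([
  [[0.6,0,0,0,0,0,0.02],[0.6,0,0,0,0,0,0.04],[0.6,0,0,0,0,0,0.06],[0.6,0,0,0,0,0,0.08],[0.6,0,0,0,0,0,0.08]],
])

```text
clock: 6.5
position: [0.5294, -0.003, 0.1514]
tool_rot: [-3.141, 0.0, 1.639]
force: [-0.2, -0.5, -0.2]
grip_width: 0.0511
finger_force: 0.0
```

>>> move_arm([
  [[0.6,0,0,0,0,0,0],[0.6,0,0,0,0,0,0]],
])

```text
clock: 6.7
position: [0.5294, -0.0029, 0.1515]
tool_rot: [-3.141, -0.0, 1.642]
force: [0.8, 0.4, 0.2]
grip_width: 0.0514
finger_force: 0.0
```

```bash
python3 - <<'E'
from h import *
o=bot.observe();print(np.round(o["qpos"],3),np.round(o["position"],4),np.round(o["tool_rot"],3),np.round(o["force"],2),np.round(o["moment"],3),o["clock"])
c=cam("wrist");im=bot.grab_frame("wrist")[:,:,::-1];cv2.imwrite("pics/w3.png",im)
h=cv2.cvtColor(im,cv2.COLOR_BGR2HSV);H,S,V=cv2.split(h)
print(blobs(((H<6)|(H>174))&(S>170)&(V>80),40)); print("brass",blobs((H>12)&(H<30)&(S>90)&(V>80),20))
print(proj(c,[.5302,-.0031,.103]),proj(c,[.5302,-.0031,.063]),proj(c,[.5958,-.1129,.06]))
E
```

```text
[ 0.323  0.531 -0.581  1.904  0.39   0.82  -0.395] [ 0.5294 -0.0029  0.1515] [-3.141 -0.     1.642] [0.8  0.42 0.21] [-0.006 -0.032  0.029] 6.7
[([276.5, 223.2], [266, 205, 22, 36, 632])]
brass [([505.6, 36.9], [470, 8, 74, 55, 2799]), ([121.9, 236.5], [101, 218, 42, 38, 1269]), ([392.9, 250.4], [386, 246, 15, 10, 96]), ([339.2, 341.2], [334, 330, 11, 23, 139])]
[277.20933674 231.49131297] [276.81566343 210.21422533] [346.1938201  340.05214329]
```

>>> move_arm([
  [[0.5,0,0,0.04,0,0,0],[0.5,0,0,0.078,0,0,0],[0.5,0,0,0.078,0,0,0],[0.05,0,0,0.078,0,0,0],[0.05,0,0,0.078,0,0,0]],
], force=40)

```text
clock: 7.25
position: [0.5304, -0.0027, 0.0754]
tool_rot: [3.14, -0.0, 1.638]
force: [-0.2, 1.0, 0.4]
grip_width: 0.0142
finger_force: 0.0
```

>>> move_arm([
  [[0.05,0,0,0,0,0,0],[0.05,0,0,0,0,0,0],[0.05,0,0,0,0,0,0]],
])

```text
clock: 7.55
position: [0.5305, -0.0028, 0.0754]
tool_rot: [3.139, 0.0, 1.638]
force: [-1.5, 1.8, 10.4]
grip_width: 0.0114
finger_force: 39.7
```

>>> move_arm([
  [[0.05,0,0,-0.02,0,0,0],[0.05,0,0,-0.05,0,0,0],[0.05,0,0,-0.075,0,0,0],[0.05,0,0,-0.075,0,0,0]],
])

```text
clock: 7.95
position: [0.5312, -0.0028, 0.1526]
tool_rot: [3.136, 0.001, 1.638]
force: [-0.2, 0.5, -0.5]
grip_width: 0.0114
finger_force: 39.4
```

>>> move_arm([
  [[0.05,-0.04,0.02,0,0,0,0],[0.05,-0.08,0.04,0,0,0,0],[0.05,-0.114,0.058,0,0,0,0],[0.05,-0.114,0.058,0,0,0,0],[0.05,-0.114,0.058,0,0,0,0]],
])

```text
clock: 8.45
position: [0.5949, -0.1133, 0.1485]
tool_rot: [-3.141, -0.0, 1.637]
force: [-0.2, 0.4, -0.9]
grip_width: 0.0116
finger_force: 39.4
```

```bash
python3 - <<'E'
from h import *
o=bot.observe();print(np.round(o["qpos"],3),np.round(o["position"],4),np.round(o["tool_rot"],3),np.round(o["force"],2),np.round(o["moment"],3),o["grip_width"],o["clock"])
c=cam("wrist")
w=bot.grab_frame("wrist")[:,:,::-1];t=bot.grab_frame("top")[:,:,::-1];s=bot.grab_frame("scene")[:,:,::-1]
for n,i in zip("wts",(w,t,s)):cv2.imwrite(f"pics/{n}4.png",i)
r=lambda i,k:cv2.resize(i,None,fx=k,fy=k,interpolation=cv2.INTER_CUBIC)
can=np.zeros((600,800,3),np.uint8);can[:300,:400]=r(w,400/560);can[:300,400:]=r(t[125:225,258:391],3)[:300,:399].repeat(1,1)[:, :400] if 0 else cv2.resize(t[125:225,258:391],(400,300));can[300:,:400]=cv2.resize(s[140:250,195:342],(400,300));can[300:,400:]=cv2.resize(w[210:360,180:380],(400,300))
cv2.imwrite("pics/m4.png",can)
print(proj(c,[.5958,-.1129,.06]))
E
```

```text
[ 0.465  0.639 -0.553  1.707  0.407  0.912 -0.187] [ 0.5949 -0.1133  0.1485] [-3.141 -0.     1.637] [-0.21  0.43 -0.86] [ 0.061 -0.02  -0.028] 0.011550923030360455 8.45
[277.02744526 209.43946503]
```

View pics/m4.png

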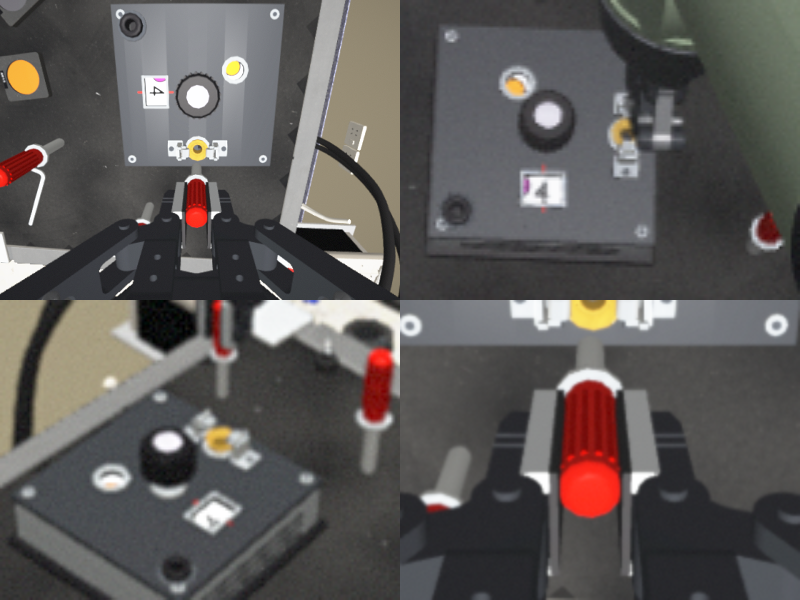

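The pin is held straight. In the wrist tile its axis is at column 196 and the bush is at (197,149). The 4 still shows. I'll lower it gently into the bush.

>>> move_arm([
  [[0.05,0.0007,0.001,0.02,0,0,0],[0.05,0.0007,0.001,0.036,0,0,0],[0.05,0.0007,0.001,0.036,0,0,0]],
])

```text
clock: 8.9
position: [0.5946, -0.1113, 0.1107]
tool_rot: [-3.138, -0.001, 1.639]
force: [-0.8, 0.2, -1.8]
grip_width: 0.0118
finger_force: 39.4
```

>>> move_arm([
  [[0.05,0,0,0.003,0,0,0],[0.05,0,0,0.006,0,0,0],[0.05,0,0,0.008,0,0,0]],
])

```text
clock: 9.2
position: [0.5961, -0.112, 0.1049]
tool_rot: [3.141, 0.0, 1.638]
force: [-0.2, -0.6, -1.7]
grip_width: 0.0113
finger_force: 39.4
```

>>> move_arm([
  [[0.05,0,0,0.003,0,0,0],[0.05,0,0,0.006,0,0,0],[0.05,0,0,0.008,0,0,0],[0.05,0,0,0.008,0,0,0]],
])

```text
clock: 9.6
position: [0.5958, -0.1119, 0.0964]
tool_rot: [-3.141, -0.0, 1.638]
force: [-0.3, -1.0, -0.9]
grip_width: 0.0114
finger_force: 39.4
```

>>> move_arm([
  [[0.05,0,0,0.001,0,0,0],[0.05,0,0,0.002,0,0,0],[0.05,0,0,0.003,0,0,0]],
])

```text
clock: 9.9
position: [0.596, -0.112, 0.0936]
tool_rot: [3.141, -0.0, 1.638]
force: [-0.1, 0.5, -1.3]
grip_width: 0.0119
finger_force: 39.4
```

>>> move_arm([
  [[0.05,0,0,0.001,0,0,0],[0.05,0,0,0.002,0,0,0],[0.05,0,0,0.002,0,0,0]],
])

```text
clock: 10.2
position: [0.5966, -0.112, 0.0928]
tool_rot: [3.14, 0.001, 1.638]
force: [-3.3, -0.6, 17.1]
grip_width: 0.0114
finger_force: 41.5
```

It meets the solid rim at the expected height, so there's no notch here. I'll ease off, release the pin and go to the knob to rock it.

>>> move_arm([
  [[0.05,0,0,-0.002,0,0,0],[0.2,0,0,-0.002,0,0,0],[0.5,0,0,-0.002,0,0,0],[0.5,0,0,-0.002,0,0,0],[0.5,0,0,-0.03,0,0,0]],
])

```text
clock: 10.7
position: [0.5942, -0.1118, 0.1191]
tool_rot: [-3.137, -0.001, 1.638]
force: [0.0, -0.9, -0.9]
grip_width: 0.0428
finger_force: 0.0
```

>>> move_arm([
  [[0.6,0,0,-0.035,0,0,0],[0.6,0.03,0,-0.035,0,0,0],[0.6,0.055,0,-0.035,0,0,0],[0.6,0.055,0,-0.035,0,0,0],[0.6,0.055,0,-0.035,0,0,0]],
])

```text
clock: 11.2
position: [0.5922, -0.0569, 0.1566]
tool_rot: [-3.141, 0.0, 1.639]
force: [-0.6, -0.3, -0.0]
grip_width: 0.0513
finger_force: 0.0
```

```bash
cat > pin.py <<'E'
from h import *
import sys
o=bot.observe();print(np.round(o["position"],4),np.round(o["tool_rot"],3),np.round(o["force"],2),np.round(o["moment"],3),o["clock"])
c=cam("wrist");w=bot.grab_frame("wrist")[:,:,::-1];cv2.imwrite(f"pics/w{sys.argv[1]}.png",w)
H,S,V=cv2.split(cv2.cvtColor(w,cv2.COLOR_BGR2HSV))
print("wrist red",blobs(((H<6)|(H>174))&(S>170)&(V>80),60))
for d in(0,9,18):print(d,[np.round(proj(c,[.5960,-.1123,z-d/1e3])).tolist() for z in(.121,.081)])
s=bot.grab_frame("scene")[:,:,::-1];cv2.imwrite(f"pics/s{sys.argv[1]}.png",s)
c=cam("scene");H,S,V=cv2.split(cv2.cvtColor(s,cv2.COLOR_BGR2HSV));m=((H<6)|(H>174))&(S>170)&(V>80);m[:,:240]=0;m[:,310:]=0
print("scene red",blobs(m,10))
for d in(0,9,18):print(d,[np.round(proj(c,[.5945,-.1112,z-d/1e3])).tolist() for z in(.121,.081)])
E
python3 pin.py 5
```

```text
[ 0.5922 -0.0569  0.1566] [-3.141  0.     1.639] [-0.6  -0.26 -0.02] [-0.045  0.024  0.024] 11.2
wrist red [([43.3, 301.5], [12, 272, 65, 59, 1867]), ([279.1, 309.6], [269, 285, 23, 49, 880]), ([402.8, 406.5], [393, 404, 19, 6, 93])]
0 [[276.0, 323.0], [276.0, 288.0]]
9 [[276.0, 314.0], [276.0, 282.0]]
18 [[276.0, 306.0], [276.0, 276.0]]
scene red [([275.3, 172.7], [272, 163, 7, 19, 104])]
0 [[277.0, 166.0], [276.0, 182.0]]
9 [[277.0, 170.0], [276.0, 186.0]]
18 [[277.0, 173.0], [276.0, 190.0]]
```

>>> move_arm([
  [[0.6,0,0,0.045,0,0,0],[0.6,0,0,0.093,0,0,0],[0.6,0,0,0.093,0,0,0],[0.2,0,0,0.093,0,0,0],[0.2,0,0,0.093,0,0,0]],
], force=25)

```text
clock: 11.8
position: [0.5924, -0.0573, 0.0649]
tool_rot: [3.141, 0.0, 1.637]
force: [0.4, 1.3, -18.5]
grip_width: 0.035
finger_force: 28.6
```

>>> move_arm([
  [[0.2,0,0,0,0,0,0],[0.2,0,0,0,0,0,0]],
])

```text
clock: 12.0
position: [0.5924, -0.0574, 0.0648]
tool_rot: [3.141, 0.0, 1.637]
force: [-5.4, 0.2, -5.9]
grip_width: 0.035
finger_force: 29.8
```

```bash
python3 pin.py 6
```

```text
[ 0.5924 -0.0574  0.0648] [3.141 0.    1.637] [-5.45  0.23 -5.9 ] [-0.045  0.874 -0.104] 12.0
wrist red []
0 [[276.0, 476.0], [276.0, 390.0]]
9 [[276.0, 453.0], [276.0, 375.0]]
18 [[276.0, 432.0], [276.0, 362.0]]
scene red []
0 [[277.0, 166.0], [276.0, 182.0]]
9 [[277.0, 170.0], [276.0, 186.0]]
18 [[277.0, 173.0], [276.0, 190.0]]
```

```bash
cat > ob.py <<'E'
from workcell import bot
import numpy as np
o=bot.observe();print(round(o["clock"],2),"yaw",round(o["tool_rot"][2],4),"mz",np.round(o["moment"],3),"f",np.round(o["force"],1),"q7",round(o["joint_efforts"][6],3),np.round(o["position"],4))
E
python3 ob.py
```

```text
12.1 yaw 1.6375 mz [-0.158  1.321 -0.018] f [-6.4 -0.9  2.6] q7 0.081 [ 0.5924 -0.0573  0.0647]
```

>>> move_arm([
  [[0.2,0,0,0,0,0,-0.002],[0.2,0,0,0,0,0,-0.004],[0.2,0,0,0,0,0,-0.006],[0.2,0,0,0,0,0,-0.008]],
])

```text
clock: 12.5
position: [0.5925, -0.0573, 0.0648]
tool_rot: [3.141, 0.001, 1.688]
force: [-6.3, -0.7, 3.5]
grip_width: 0.0352
finger_force: 30.7
```

```bash
python3 ob.py
```

```text
12.5 yaw 1.6881 mz [-0.118  1.31  -0.291] f [-6.3 -0.7  3.5] q7 -0.077 [ 0.5925 -0.0573  0.0648]
```

>>> move_arm([
  [[0.2,0,0,0,0,0,-0.002],[0.2,0,0,0,0,0,-0.004],[0.2,0,0,0,0,0,-0.006],[0.2,0,0,0,0,0,-0.008]],
])

```text
clock: 12.9
position: [0.5925, -0.0574, 0.0648]
tool_rot: [3.141, 0.001, 1.738]
force: [-7.0, -0.6, 3.3]
grip_width: 0.035
finger_force: 30.6
```

```bash
python3 ob.py
```

```text
12.9 yaw 1.7383 mz [-0.129  1.298 -0.267] f [-7.  -0.6  3.3] q7 -0.078 [ 0.5925 -0.0574  0.0648]
```

>>> move_arm([
  [[0.2,0,0,0,0,0,-0.002],[0.2,0,0,0,0,0,-0.004],[0.2,0,0,0,0,0,-0.006],[0.2,0,0,0,0,0,-0.008]],
])

```text
clock: 13.3
position: [0.5925, -0.0574, 0.0648]
tool_rot: [3.141, 0.001, 1.789]
force: [-5.8, -0.3, 2.2]
grip_width: 0.0349
finger_force: 30.6
```

```bash
python3 ob.py
```

```text
13.3 yaw 1.7886 mz [-0.085  1.299 -0.237] f [-5.8 -0.3  2.2] q7 -0.079 [ 0.5925 -0.0574  0.0648]
```

>>> move_arm([
  [[0.2,0,0,0,0,0,-0.002],[0.2,0,0,0,0,0,-0.004],[0.2,0,0,0,0,0,-0.006],[0.2,0,0,0,0,0,-0.008]],
])

```text
clock: 13.7
position: [0.5925, -0.0574, 0.0648]
tool_rot: [3.141, 0.001, 1.839]
force: [-6.4, -0.9, 2.2]
grip_width: 0.0352
finger_force: 30.6
```

```bash
python3 ob.py
```

```text
13.7 yaw 1.8389 mz [-0.105  1.201 -0.3  ] f [-6.4 -0.9  2.2] q7 -0.079 [ 0.5925 -0.0574  0.0648]
```

>>> move_arm([
  [[0.2,0,0,0,0,0,0.003],[0.2,0,0,0,0,0,0.006],[0.2,0,0,0,0,0,0.009],[0.2,0,0,0,0,0,0.012],[0.2,0,0,0,0,0,0.015]],
])

```text
clock: 14.2
position: [0.5925, -0.0574, 0.0648]
tool_rot: [3.141, 0.001, 1.744]
force: [-6.5, -0.4, 2.4]
grip_width: 0.0349
finger_force: 30.3
```

```bash
python3 ob.py
```

```text
14.2 yaw 1.744 mz [-0.162  1.333  0.281] f [-6.5 -0.4  2.4] q7 0.244 [ 0.5925 -0.0574  0.0648]
```

>>> move_arm([
  [[0.2,0,0,0,0,0,0.003],[0.2,0,0,0,0,0,0.006],[0.2,0,0,0,0,0,0.009],[0.2,0,0,0,0,0,0.012],[0.2,0,0,0,0,0,0.015]],
])

```text
clock: 14.7
position: [0.5925, -0.0574, 0.0647]
tool_rot: [3.141, 0.001, 1.65]
force: [-6.2, -0.3, 3.4]
grip_width: 0.035
finger_force: 30.3
```

```bash
python3 ob.py
```

```text
14.7 yaw 1.6497 mz [-0.208  1.342  0.287] f [-6.2 -0.3  3.4] q7 0.242 [ 0.5925 -0.0574  0.0647]
```

>>> move_arm([
  [[0.2,0,0,0,0,0,0.002],[0.2,0,0,0,0,0,0.004],[0.2,0,0,0,0,0,0.006],[0.2,0,0,0,0,0,0.008]],
])

```text
clock: 15.1
position: [0.5924, -0.0574, 0.0648]
tool_rot: [3.141, 0.001, 1.6]
force: [-6.8, -0.3, 3.5]
grip_width: 0.0345
finger_force: 30.4
```

```bash
python3 ob.py
```

```text
15.1 yaw 1.5998 mz [-0.208  1.353  0.293] f [-6.8 -0.3  3.5] q7 0.089 [ 0.5924 -0.0574  0.0648]
```

>>> move_arm([
  [[0.2,0,0,0,0,0,0.002],[0.2,0,0,0,0,0,0.004],[0.2,0,0,0,0,0,0.006],[0.2,0,0,0,0,0,0.008]],
])

```text
clock: 15.5
position: [0.5925, -0.0574, 0.0648]
tool_rot: [3.141, 0.001, 1.55]
force: [-6.7, -1.1, 3.4]
grip_width: 0.0351
finger_force: 30.4
```

```bash
python3 ob.py
```

```text
15.5 yaw 1.5495 mz [-0.229  1.391  0.295] f [-6.7 -1.1  3.4] q7 0.089 [ 0.5925 -0.0574  0.0648]
```

>>> move_arm([
  [[0.2,0,0,0,0,0,0.002],[0.2,0,0,0,0,0,0.004],[0.2,0,0,0,0,0,0.006],[0.2,0,0,0,0,0,0.008]],
])

```text
clock: 15.9
position: [0.5924, -0.0574, 0.0648]
tool_rot: [3.141, 0.001, 1.499]
force: [-6.1, -1.4, 3.6]
grip_width: 0.0349
finger_force: 30.2
```

```bash
python3 ob.py
```

```text
15.9 yaw 1.4994 mz [-0.317  1.436  0.477] f [-6.1 -1.4  3.6] q7 -0.129 [ 0.5924 -0.0574  0.0648]
```

Torque rose from 0.29 to 0.48 N m, so the pin seems to have dropped in. I'll ease back half the play, let go and look.

>>> move_arm([
  [[0.2,0,0,0,0,0,-0.001],[0.2,0,0,0,0,0,-0.002],[0.2,0,0,0,0,0,-0.002]],
])

```text
clock: 16.2
position: [0.5924, -0.0574, 0.0648]
tool_rot: [3.141, 0.001, 1.512]
force: [-6.9, -0.1, 3.6]
grip_width: 0.0348
finger_force: 30.6
```

```bash
python3 ob.py
```

```text
16.2 yaw 1.5121 mz [-0.2    1.399 -0.008] f [-6.9 -0.1  3.6] q7 0.233 [ 0.5924 -0.0574  0.0648]
```

>>> move_arm([
  [[0.6,0,0,0,0,0,-0.002],[0.6,0,0,0,0,0,-0.002],[0.6,0,0,-0.04,0,0,-0.002],[0.6,0,0,-0.09,0,0,-0.002],[0.6,0,0,-0.09,0,0,-0.002]],
])

```text
clock: 16.7
position: [0.5955, -0.0568, 0.16]
tool_rot: [3.132, -0.0, 1.525]
force: [0.1, -0.2, -0.5]
grip_width: 0.0515
finger_force: 0.0
```

```bash
python3 pin.py 7; python3 - <<'E'
import cv2,numpy as np
w=cv2.imread("pics/w7.png");s=cv2.imread("pics/s7.png")
cv2.imwrite("pics/m7.png",np.hstack([cv2.resize(w[100:350,130:430],(420,350)),cv2.resize(s[140:250,210:330],(380,350))]))
E
```

```text
[ 0.5955 -0.0568  0.16  ] [ 3.132 -0.     1.525] [ 0.13 -0.2  -0.55] [ 0.024  0.009 -0.01 ] 16.7
wrist red [([278.9, 297.4], [269, 275, 22, 44, 746]), ([56.3, 321.4], [27, 291, 61, 60, 1759]), ([217.9, 371.8], [210, 365, 18, 20, 195])]
0 [[280.0, 319.0], [279.0, 286.0]]
9 [[280.0, 311.0], [278.0, 279.0]]
18 [[279.0, 303.0], [278.0, 273.0]]
scene red [([275.9, 176.0], [273, 167, 7, 20, 118])]
0 [[277.0, 166.0], [276.0, 182.0]]
9 [[277.0, 170.0], [276.0, 186.0]]
18 [[277.0, 173.0], [276.0, 190.0]]
```

View pics/m7.png

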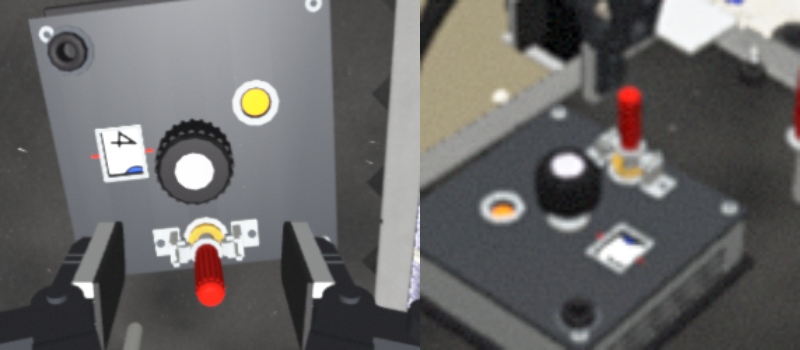

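The pin has dropped about 8 to 9 mm: the red centre in the scene view went from row 172.7 to 176.0, and the wrist view matches the roller height. The 4 still shows, a little off the middle. I'll press it home from above with shut fingers.

>>> move_arm([
  [[0,-0.03,0.003,0,0,0,0],[0,-0.055,0.006,0,0,0,0],[0,-0.055,0.006,0,0,0,0],[0,-0.055,0.006,0,0,0,0],[0,-0.055,0.006,0,0,0,0]],
])

```text
clock: 17.3
position: [0.5956, -0.1112, 0.1532]
tool_rot: [-3.141, -0.001, 1.526]
force: [-0.2, 1.0, 0.4]
grip_width: 0.0004
finger_force: 0.0
```

>>> move_arm([
  [[0,0,0,0.02,0,0,0],[0,0,0,0.036,0,0,0],[0,0,0,0.036,0,0,0],[0,0,0,0.036,0,0,0]],
])

```text
clock: 17.7
position: [0.5957, -0.1117, 0.1175]
tool_rot: [-3.141, -0.0, 1.525]
force: [0.3, -0.2, 0.2]
grip_width: 0.0001
finger_force: 0.0
```

```bash
python3 ob.py
```

```text
17.7 yaw 1.5255 mz [-0.02   0.033 -0.008] f [ 0.3 -0.2  0.2] q7 -0.077 [ 0.5957 -0.1117  0.1175]
```

>>> move_arm([
  [[0,0,0,0.002,0,0,0],[0,0,0,0.004,0,0,0],[0,0,0,0.005,0,0,0],[0,0,0,0.006,0,0,0],[0,0,0,0.006,0,0,0]],
])

```text
clock: 18.2
position: [0.5957, -0.1124, 0.1116]
tool_rot: [-3.142, 0.0, 1.525]
force: [0.2, 0.2, -0.7]
grip_width: -0.0002
finger_force: 0.0
```

>>> move_arm([
  [[0,0,0,0.0005,0,0,0],[0,0,0,0.001,0,0,0],[0,0,0,0.0015,0,0,0],[0,0,0,0.002,0,0,0]],
])

```text
clock: 18.6
position: [0.5961, -0.1123, 0.11]
tool_rot: [3.141, 0.0, 1.525]
force: [0.5, 0.8, 6.3]
grip_width: 0.0
finger_force: 2.9
```

```bash
python3 ob.py
```

```text
18.6 yaw 1.5247 mz [-0.066 -0.069  0.02 ] f [0.5 0.8 6.3] q7 0.012 [ 0.5961 -0.1123  0.11  ]
```

>>> move_arm([
  [[0,0,0,0.0005,0,0,0],[0,0,0,0.001,0,0,0]],
])

```text
clock: 18.8
position: [0.5959, -0.1123, 0.1088]
tool_rot: [3.141, -0.0, 1.525]
force: [-0.0, 0.2, 3.1]
grip_width: 0.0003
finger_force: 1.6
```

>>> move_arm([
  [[0,0,0,0.0005,0,0,0],[0,0,0,0.001,0,0,0]],
])

```text
clock: 19.0
position: [0.5957, -0.1123, 0.1076]
tool_rot: [-3.142, -0.0, 1.525]
force: [0.5, 0.2, 2.7]
grip_width: -0.0002
finger_force: 1.4
```

>>> move_arm([
  [[0,0,0,0.001,0,0,0],[0,0,0,0.002,0,0,0]],
])

```text
clock: 19.2
position: [0.5956, -0.1123, 0.1055]
tool_rot: [-3.141, -0.0, 1.525]
force: [-0.6, 0.7, 0.2]
grip_width: 0.0001
finger_force: 0.0
```

>>> move_arm([
  [[0,0,0,0.001,0,0,0],[0,0,0,0.002,0,0,0]],
])

```text
clock: 19.4
position: [0.5956, -0.1123, 0.1035]
tool_rot: [-3.141, -0.0, 1.525]
force: [-1.2, -0.6, 5.8]
grip_width: -0.0002
finger_force: 3.3
```

>>> move_arm([
  [[0,0,0,0.001,0,0,0],[0,0,0,0.001,0,0,0]],
])

```text
clock: 19.6
position: [0.5961, -0.1123, 0.1032]
tool_rot: [3.141, 0.0, 1.525]
force: [-0.5, -0.7, 9.9]
grip_width: 0.0002
finger_force: 5.1
```

It has snapped past the rollers. One firmer press will confirm the seat, then I'll back away and look.

>>> move_arm([
  [[0,0,0,0.001,0,0,0],[0,0,0,0.001,0,0,0]],
])

```text
clock: 19.8
position: [0.5966, -0.1123, 0.1028]
tool_rot: [3.14, 0.0, 1.525]
force: [-3.9, -0.1, 17.3]
grip_width: 0.0
finger_force: 9.2
```

>>> move_arm([
  [[0,0,0,-0.02,0,0,0],[0,0,0,-0.06,0,0,0],[0,0.05,0,-0.06,0,0,0],[0,0.095,0,-0.08,0,0,0],[0,0.095,0,-0.08,0,0,0]],
])

```text
clock: 20.3
position: [0.601, -0.0102, 0.1842]
tool_rot: [3.138, -0.003, 1.532]
force: [-0.4, -0.5, 0.2]
grip_width: -0.0001
finger_force: 0.0
```

```bash
python3 ob.py; python3 pin.py 8; python3 - <<'E'
import cv2,numpy as np
from workcell import bot
w=cv2.imread("pics/w8.png");s=cv2.imread("pics/s8.png");t=bot.grab_frame("top")[:,:,::-1]
cv2.imwrite("pics/m8.png",np.vstack([np.hstack([cv2.resize(s[140:250,210:330],(400,330)),cv2.resize(t[125:225,258:378],(400,330))]),cv2.resize(w[60:240],(800,257))]))
E
```

```text
20.3 yaw 1.5321 mz [-0.029 -0.002  0.03 ] f [-0.4 -0.5  0.2] q7 -1.838 [ 0.601  -0.0102  0.1842]
[ 0.601  -0.0102  0.1842] [ 3.138e+00 -3.000e-03  1.532e+00] [-0.38 -0.53  0.23] [-0.029 -0.002  0.03 ] 20.3
wrist red [([79.9, 348.3], [56, 321, 49, 55, 1267])]
0 [[274.0, 353.0], [274.0, 320.0]]
9 [[274.0, 345.0], [274.0, 313.0]]
18 [[274.0, 337.0], [274.0, 307.0]]
scene red [([274.8, 178.6], [271, 170, 8, 19, 113])]
0 [[277.0, 166.0], [276.0, 182.0]]
9 [[277.0, 170.0], [276.0, 186.0]]
18 [[277.0, 173.0], [276.0, 190.0]]
```

View pics/m8.png

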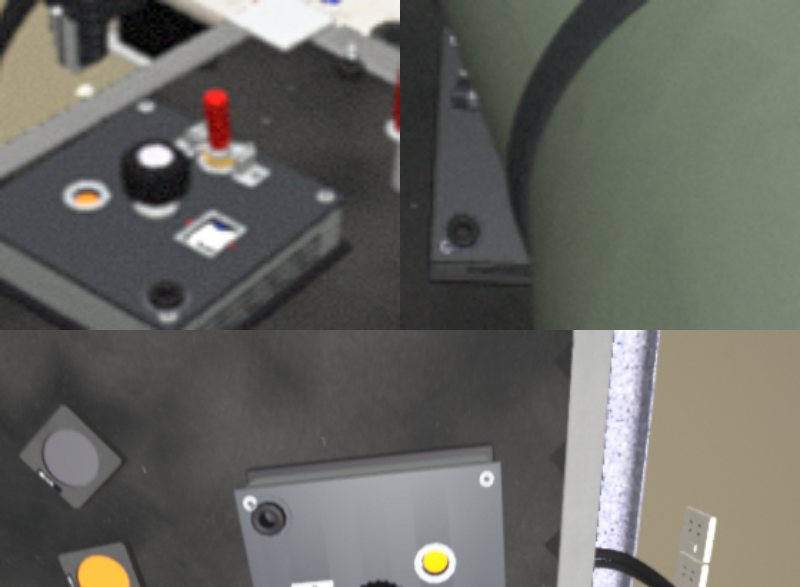

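The scene tile shows the pin upright in the bush with its collar down. The handle top went from row 163 (on the rim) to 167 (on the rollers) and now 170, which is the predicted 18 mm drop. The press also stopped firmly at 103 mm, which is the home height, and the arm is clear.

>>> move_arm([
  [[0,0,0,0,0,0,0],[0,0,0,0,0,0,0],[0,0,0,0,0,0,0]],
])

```text
clock: 20.75
position: [0.6, -0.0182, 0.1813]
tool_rot: [-3.141, 0.0, 1.524]
force: [-0.1, -0.6, -0.1]
grip_width: 0.0001
finger_force: 0.0
```

```bash
python3 -c "
from workcell import bot
print(bot.job_done())"
```

```text
the job is handed in; nothing more can be done
None
```

The job is handed in at about 21 s: the filter wheel was turned to 4, and the small red pin went through the bush into the notch and past the rollers until its collar sat home; the 4 was last seen in the window, a little off its middle, just before the final press.

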